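# Overhang the bracket blank at the drip tray

## Robot

A 6-joint arm with a two-finger parallel gripper is mounted at the origin on the work surface. World frame = base frame: x ahead of the robot, y to its left, z up, the work surface at z = 0. Lengths are in m, angles in rad, forces in N, time in s.
With the tool pointing down it reaches from about 0.4 to 0.825 m from the base axis. Payload 7 kg.
Tool frame: the origin (TCP) lies at the very end of the fingers, on their centre line; the grasp point (between the pads) lies 19 mm behind it; z points along the fingers, x is the direction in which the jaws open and shut, and the axes are right-handed (so a half turn about z gives the same grasp; the last joint's range is limited). The gripper opens to 88 mm and grips with 3 to 60 N. Pads are 19 mm wide; open, the fingers measure 130 mm over their backs; the gripper's body (78 mm by 193 mm) begins 47 mm behind the grasp point.
Start: joints at [-0.863, 0.359, 0.012, 0, -1.224, -0.288], TCP at [0.275, -0.616, 0.227] pointing down, gripper open.
Joint ranges: [-3.07, 3.07], [-1.43, 2.12], [-1.02, 1.25], [-3.03, 1.67], [-3.05, -0], [-3.03, 3.03]. Speed limits (rad/s): [2.39, 2.39, 3.01, 3.14, 3.14, 3.14].

## Interface

Orientations are given as [roll, pitch, yaw] about the fixed x, y, z axes, in that order (R = Rz(yaw) Ry(pitch) Rx(roll)).
In Python, from station import telemetry, grab_frame, arm, regions_of, pinpoint gives the robot as it stands. The module is installed in compiled form; this text tells all that it offers.
- The arm moves only by the shell command python3 -m inch 'ROWS' [FORCE]. ROWS is text: rows parted by semicolons, each of 7 numbers parted by spaces: the opening, from 0 (shut) to 1 (fully open), then the shift along the world's x, y, z in cm, then the turn, a rotation vector about the world's x, y, z in degrees. A call has 1 to 12 rows; each row is the pose to reach, as a shift and turn from the pose measured when the call began; what a row does not reach only later rows make up. A row lasts 1/8 s, in which the tool goes at most 62.5 mm and 10.7 degrees, less where a joint would pass 70% of its speed; a pose out of reach is approached as far as the arm can. A call with a gripper value outside its range is refused whole. The fingers move at their own pace and stop on an object; FORCE is the grip in N (left out, the last holds). Time passes only in rows, so rows that repeat a pose let the fingers close. It gives the time, the measured TCP pose, the force and the opening at its end, in the units of the state.
- telemetry.get_state(): the state, without advancing time (a new reading comes with each control period).
- grab_frame(name): name is "scene" or "side" or "wrist"; returns a dict with "pixels" (384x512x3 uint8, red, green, blue), "fx", "fy", "cx", "cy" (pixels), "R" (3x3) and "t" (3): a world point X has camera coordinates R X + t. Camera axes: x right, y down, z forward; pixel columns grow to the right and rows downward; lengths in m; the calibration is good to about 2 mm. The wrist camera is an equidistant fisheye: a pixel r from the principal point sees the ray r / f radians off the axis. A picture is of the moment at which its call begins. There is no depth.
- arm.job_done(): hands the job in, once; it reports no verdict.
Trained networks look in the newest picture that a camera, given by its name, has taken for a name from the list of things; names that differ only in an ending like _2 or _b are one class to them, and where a whole thing is asked for, a point or a joint stands for the part that bears it (a point fixed in the world has none). Each returns a list of dicts, best first, with "p" (0 to 1); they miss things now and then, are a little off and sometimes report something else, mostly with a low value. They report only what shows in the picture. A call takes as long as a camera call. They do not tell look-alikes from the thing itself.
- regions_of(camera, name): "pixels" (384x512 bool, what is visible of it) and "bbox" ([left, top, right, bottom] in pixels, round what is visible of it).
- pinpoint(camera, name): "location" ([column, row] in pixels: a listed point, or the origin of a listed thing).
The state is a dict: "t": time; "q": joint angles; "qd": joint speeds; "joint_efforts": joint torques, N m; "eef_pos": TCP position; "ee_rot": TCP orientation; "force": force on the tool from outside, world axes, zero at the start; "moment": the same for the moment, N m; "width": finger opening in m.
Only numpy, scipy, OpenCV 4.12 (cv2) and the standard library are available. Lean on these libraries where they do the work, as an engineer would, in place of code of your own. Each camera call takes 0.05 s, during which the arm holds its last target. There are 200 camera calls.

## Task

On the blue ledge lies a bare metal bracket blank that is to be primed along one end: with the fingertips only, push it back so that its long side lies flush against the dark fence, and slide it along the fence towards the yellow drip tray until about a third of its length sticks out past that end of the ledge, over the tray. It must stay lying flat on the ledge, never picked up or tipped; leave the trays and everything else on the bench where they are.

Things in the scene. Friction and masses are not known exactly. Their poses are not given: they have to be found in the camera images.
- ledge: Fixed blue steel ledge, 150 mm deep (x) by 360 mm long (y), flat top 60 mm above the bench. Origin: at bench level under its middle; x across it away from the robot, y along it to the left, z up. Ends at y = +180 and -180 mm, open. Dark fence along the far side: face at x = +65 mm, 10 mm thick, 15 mm above the top. Near side x = -75 mm, no rim.
- blank: Loose bare-metal plate, 80 mm (x) by 120 mm (y, its length) by 6 mm thick, about 0.45 kg, four dark round marks near its corners. Lies flat on the ledge, 5 to 45 mm off the fence, up to 12 degrees askew. Origin: centre of its underside; z up. Flush on the fence its origin is at x = +25 mm of the ledge. A few newtons slide it; it stops when no longer pushed.
- drip_tray: Yellow open drip tray, 120 x 110 mm, 30 mm high, standing loose on the bench just off one end of the ledge (left or right end varies; its centre is about 250 mm from the ledge's middle along the ledge's y). It marks the end to push towards. Origin: centre of its underside.
- bolt_tray: Black tray of the same size with a few bolts in it, standing on the bench just off the other end of the ledge; leave alone. Origin: centre of its underside.
- socket: Steel wrench socket standing upright, 30 mm diameter, 38 mm high, in front of the ledge (robot side); leave alone. Origin: centre of its underside.
- wrench: Steel wrench lying on the bench to the right, beyond the tray there; leave alone. Origin: underside, near its middle; its x runs along it.
- bearing: Ball bearing lying flat, 52 mm diameter, 15 mm high, on the bench to the left, beyond the tray there; leave alone. Origin: centre of its underside.
- grease_jar: Orange grease jar with a black cap, 64 mm diameter, 60 mm high, standing beyond the ledge; leave alone. Origin: centre of its underside.
Mind the look-alikes: they are no part of the job. Of the things that look like the blank, the largest one is meant.

How it is judged:
At the end, for the whole second after the job is handed in: The blank lies flat and still on the ledge, flush with the fence (middle of its fence side within 4 mm of it, square to 3.4 degrees), with 28 to 52 mm of its 120 mm length (40 mm is a third) past the end of the ledge where the yellow drip tray stands (((y of drip_tray in the frame of ledge above 0 m and y of blank in the frame of ledge between 0.148 and 0.172 m) or (y of drip_tray in the frame of ledge below 0 m and y of blank in the frame of ledge between -0.172 and -0.148 m)) and x of blank in the frame of ledge between 0.021 and 0.029 m and angle between the x axis of blank and the x axis of ledge, either way round below 0.06 rad and z of blank in the frame of ledge between 0.056 and 0.064 m and angle between blank's own z axis and vertical below 0.05 rad and linear speed of blank below 0.01 m/s); the robot touches nothing.
It fails at once if the blank is lifted off the ledge (over 10 mm) (z of blank in the frame of ledge above 0.07 m).
It fails at once if the blank is tipped (over 9 degrees) or falls off (angle between blank's own z axis and vertical above 0.157 rad or z of blank in the frame of ledge below 0.05 m).
It fails at once if a tray is moved (over 20 mm) or tipped over (distance of any of drip_tray, bolt_tray from where it was at the start of the episode above 0.02 m or angle between any of drip_tray, bolt_tray's own z axis and vertical above 0.5 rad).
It fails at once if the socket, wrench or bearing is moved (over 20 mm) or tipped over (distance of any of socket, wrench, bearing from where it was at the start of the episode above 0.02 m or angle between any of socket, wrench, bearing's own z axis and vertical above 0.5 rad).
It fails at once if the grease jar is moved (over 20 mm) or tipped over (distance of grease_jar from where it was at the start of the episode above 0.02 m or angle between grease_jar's own z axis and vertical above 0.5 rad).
It also fails if it takes over 70 s, if anything falls off the work surface, if the arm or the gripper's body presses on something with over 40 N, if the wrist force passes 120 N, or if a joint passes its speed limit or range.

## Working session

There is one attempt and no reset: what is moved stays moved. The work goes in short steps, Python scripts to look and compute and a shell command to move; the robot and the scene stay as the last step left them, time stands still between calls to the robot, and variables do not carry over. Pictures are saved under pics/ and viewed, about 8 in all and at most 12, crops included, and the job is handed in when it is done.

```bash
mkdir -p pics
cat > h.py <<'E'
import numpy as np, cv2
from station import telemetry, grab_frame, arm, regions_of, pinpoint
def ray(f,uv):
    d=np.array([(uv[0]-f['cx'])/f['fx'],(uv[1]-f['cy'])/f['fy'],1.])
    R=np.array(f['R']);return -R.T@np.array(f['t']),R.T@d
def at(f,uv,z):
    c,d=ray(f,uv);return c+d*(z-c[2])/d[2]
def proj(f,X):
    p=np.array(f['R'])@np.array(X,float)+np.array(f['t']);return np.array([f['fx']*p[0]/p[2]+f['cx'],f['fy']*p[1]/p[2]+f['cy']])
E
python3 - <<'E'
from h import *
im=[]
for c in ("scene","side"):
    f=grab_frame(c);cv2.imwrite(f'pics/{c}0.png',f['pixels'][:,:,::-1].copy())
    print(c,-np.array(f['R']).T@f['t'])
    for n in("ledge","blank","drip_tray","bolt_tray","socket","wrench","bearing","grease_jar"):
        z=.06 if n=="blank" else 0
        for p in pinpoint(c,n)[:3]: print(n,round(p['p'],2),np.round(p['location']),np.round(at(f,p['location'],z),3))
        if n=="blank":
            for r in regions_of(c,n): print('reg',r['p'],r['bbox'],r['pixels'].sum())
print(telemetry.get_state())
E
```

```text
scene [ 1.15733939 -0.34463903  1.11418113]
ledge 0.65 [240. 203.] [ 0.554 -0.044  0.   ]
ledge 0.41 [132. 260.] [ 0.555 -0.427  0.   ]
blank 0.94 [225. 193.] [ 0.527 -0.081  0.06 ]
blank 0.62 [151. 209.] [ 0.457 -0.307  0.06 ]
reg 0.87 [204.4, 175.9, 249.9, 213.5] 828
reg 0.68 [136.5, 198.1, 163.4, 219.2] 413
reg 0.61 [202.2, 159.3, 229.8, 178.4] 334
drip_tray 0.81 [284. 160.] [0.482 0.186 0.   ]
bolt_tray 0.7 [181. 249.] [ 0.603 -0.285  0.   ]
socket 0.56 [169. 183.] [ 0.352 -0.21   0.   ]
wrench 0.56 [132. 256.] [ 0.542 -0.422  0.   ]
wrench 0.21 [284. 160.] [0.48  0.183 0.   ]
bearing 0.44 [346. 142.] [0.532 0.43  0.   ]
grease_jar 0.61 [266. 248.] [ 0.74  -0.057  0.   ]
side [0.29762858 0.82694737 0.74567451]
ledge 0.88 [256. 194.] [ 0.553 -0.052  0.   ]
blank 0.91 [320. 205.] [0.371 0.009 0.06 ]
blank 0.81 [266. 172.] [ 0.535 -0.075  0.06 ]
blank 0.7 [318. 155.] [ 0.416 -0.202  0.06 ]
reg 0.94 [303.7, 144.8, 338.2, 165.5] 366
reg 0.75 [248.3, 155.7, 281.4, 181.5] 840
reg 0.66 [299.6, 198.0, 339.9, 220.0] 578
reg 0.4 [242.5, 129.9, 281.6, 143.8] 460
drip_tray 0.97 [253. 264.] [0
[... 200 characters left out ...]
0.   ]
grease_jar 0.79 [196. 177.] [ 0.739 -0.07   0.   ]
{'t': 1.0, 'q': array([-8.62907255e-01,  3.58582849e-01,  1.18960866e-02,  3.02399676e-05,
       -1.22409007e+00, -2.88072865e-01]), 'qd': array([ 0.00086143,  0.0001761 ,  0.00030022,  0.00133885,  0.00135136,
       -0.00022214]), 'joint_efforts': array([ 3.62241462e-04, -5.82394302e+01,  2.93297839e+01,  7.00233310e+00,
        1.24394969e-02,  1.31023572e-05]), 'eef_pos': array([ 0.27507622, -0.61638988,  0.22657609]), 'ee_rot': array([-3.14157092e+00,  2.67743286e-05,  1.99062281e+00]), 'force': array([ 0.19131691, -0.07711343,  0.88701519]), 'moment': array([-0.0097143 ,  0.04290024,  0.05034141]), 'width': 0.08753915238874971}
```

View pics/scene0.png

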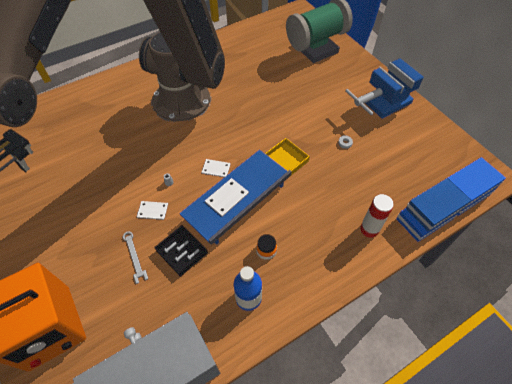

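View pics/side0.png

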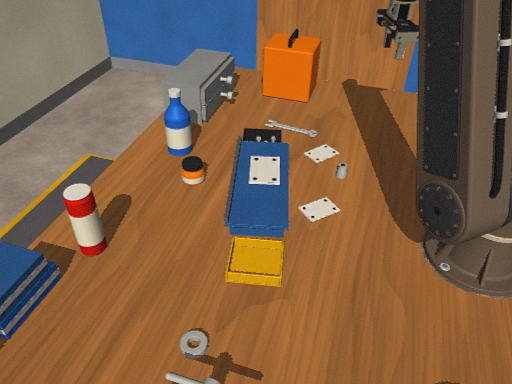

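The pictures show three plates with four dark marks. One is on the blue ledge (scene 225,193; side 266,172). Two are on the bench (scene 151,209 and 216,168; side 318,155 and 320,205). The one on the ledge is the largest by pixel area (828 against 413 and 334 in scene), so it should be the blank. The yellow tray stands at the ledge's +y (left) end. Next I fit the poses and confirm this in one enlarged crop.

```bash
cat >> h.py <<'E'
from scipy.optimize import minimize
def tf(p,P):
    c,s=np.cos(p[2]),np.sin(p[2]);P=np.array(P,float);return np.c_[p[0]+c*P[:,0]-s*P[:,1],p[1]+s*P[:,0]+c*P[:,1],P[:,2]]
def box(x0,x1,y0,y1,z0,z1): return [(x,y,z) for x in(x0,x1) for y in(y0,y1) for z in(z0,z1)]
LEDGE=[box(-.075,.075,-.18,.18,0,.06),box(.065,.075,-.18,.18,.06,.075)]
BLANK=[box(-.04,.04,-.06,.06,.06,.066)]
def ren(f,p,model,S=4):
    m=np.zeros((384*S,512*S),np.uint8)
    for b in model:
        q=np.array([proj(f,X) for X in tf(p,b)])
        h=cv2.convexHull((((q+.5)*S-.5)*16).astype(np.int32)); cv2.fillConvexPoly(m,h,255,shift=4)
    return cv2.resize(m,(512,384),interpolation=cv2.INTER_AREA)/255.
def fit(fs,ms,model,p0):
    def cost(p): return sum(np.abs(ren(f,p,model)-m).sum() for f,m in zip(fs,ms))
    for k in range(3):
        r=minimize(cost,p0,method='Nelder-Mead',options=dict(initial_simplex=np.array(p0)+np.r_[np.zeros((1,3)),np.diag([.01,.01,.06])/(k+1)],maxiter=120));p0=r.x
    return r.x,r.fun
def rel(L,B):
    c,s=np.cos(L[2]),np.sin(L[2]);d=B[:2]-L[:2];return np.array([c*d[0]+s*d[1],-s*d[0]+c*d[1],np.degrees(B[2]-L[2])])
def white(f,reg):
    hsv=cv2.cvtColor(f['pixels'],cv2.COLOR_RGB2HSV)
    k=cv2.dilate(reg.astype(np.uint8),np.ones((5,5)))>0
    m=(k&(hsv[...,1]<90)&(hsv[...,2]>110)).astype(np.uint8)
    return cv2.morphologyEx(m,cv2.MORPH_CLOSE,np.ones((5,5)))
def blankpose(L,p0,cams=("scene","side")):
    fs=[];ms=[]
    for c in cams:
        f=grab_frame(c);g=proj(f,[p0[0],p0[1],.066])
        rs=[r for r in regions_of(c,"blank") if r['bbox'][0]<g[0]<r['bbox'][2] and r['bbox'][1]<g[1]<r['bbox'][3]]
        if rs: fs.append(f);ms.append(white(f,rs[0]['pixels']))
        else: print('no region',c)
    out=fit(fs,ms,BLANK,p0); return out,fs,ms
E
python3 - <<'E'
from h import *
fs=[];ms=[]
for c in("scene","side"):
    f=grab_frame(c);r=regions_of(c,"ledge")
    print(c,[(x['p'],x['bbox'],x['pixels'].sum()) for x in r])
    hsv=cv2.cvtColor(f['pixels'],cv2.COLOR_RGB2HSV)
    k=ren(f,[.545,-.045,.25],[box(-.11,.11,-.22,.22,0,.09)])>0
    m=(k&(hsv[...,0]>100)&(hsv[...,0]<130)&(hsv[...,1]>90)).astype(np.uint8)
    b=[x for x in regions_of(c,"blank")if x['pixels'].sum()>700]
    for x in b:m|=x['pixels']
    m=cv2.morphologyEx(m,cv2.MORPH_CLOSE,np.ones((7,7)));fs.append(f);ms.append(m)
L,c=fit(fs,ms,LEDGE,[.545,-.045,.25]);print('ledge',L,c,[m.sum() for m in ms])
for i in(0,1):print('single',fit(fs[i:i+1],ms[i:i+1],LEDGE,L))
np.save('L.npy',L)
(B,cb),_,mb=blankpose(L,[.53,-.08,L[2]]);print('blank',B,cb,[m.sum() for m in mb],'rel',rel(L,B));np.save('B.npy',B)
for n,uv in(("drip",(284,160)),):print(rel(L,np.r_[at(fs[0],uv,0)[:2],0]))
o=[]
for f in fs:
    S=5;g=proj(f,[L[0]-.03,L[1],.06]);x,y=int(g[0]-39),int(g[1]-55)
    im=cv2.resize(f['pixels'][y:y+110,x:x+78,::-1],None,fx=S,fy=S,interpolation=cv2.INTER_CUBIC)
    for p,mod,col in((L,LEDGE,(0,255,0)),(B,BLANK,(0,0,255))):
        for b in mod:
            q=np.array([proj(f,X) for X in tf(p,b)]);cv2.polylines(im,[cv2.convexHull(((q-[x,y]+.5)*S).astype(np.int32))],True,col,1)
    o.append(im)
cv2.imwrite('pics/fit.png',np.hstack(o))
E
```

```text
scene [(0.87, [179.5, 148.6, 289.2, 245.1], np.int64(3631))]
side [(0.65, [222.3, 137.9, 287.9, 239.8], np.int64(4580))]
ledge [ 0.54032794 -0.05255227  0.28112946] 2484.6980392156865 [np.uint64(3974), np.uint64(5120)]
single (array([ 0.52372606, -0.0420373 ,  0.29565195]), np.float64(1388.6078431372548))
single (array([ 0.54710754, -0.0734055 ,  0.26831647]), np.float64(760.8666666666666))
blank [ 0.54182496 -0.08297173  0.26837834] 65.95294117647059 [np.uint64(857), np.uint64(875)] rel [-0.00700135 -0.02964061 -0.73058584]
[ 8.21275439e-03  2.44744788e-01 -1.61075318e+01]
```

View pics/fit.png

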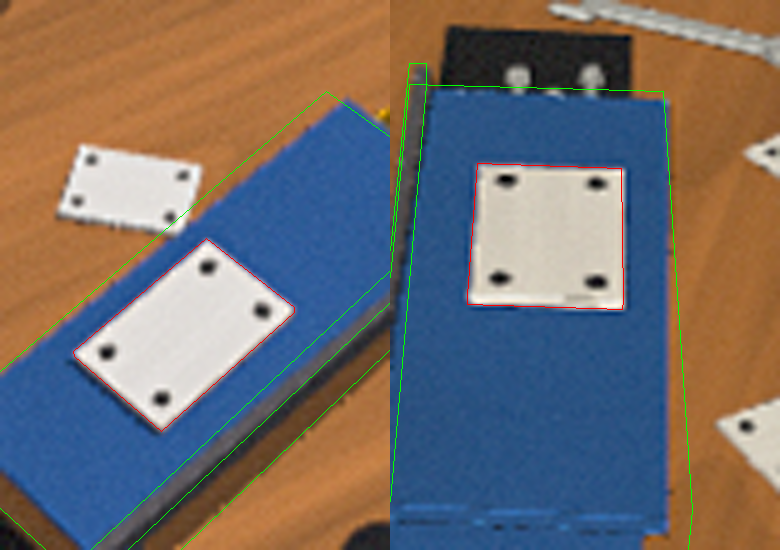

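The plate on the ledge is confirmed and its red fit is good. The green ledge fit is off, because the ledge looks like a thin shelf rather than a solid block. I refit it on its visible blue top, minus the fence.

```bash
cat > led.py <<'E'
from h import *
fs=[];ms=[];B=np.load('B.npy')
for c in("scene","side"):
    f=grab_frame(c);hsv=cv2.cvtColor(f['pixels'],cv2.COLOR_RGB2HSV)
    k=ren(f,[.545,-.055,.26],[box(-.11,.11,-.22,.22,0.03,.09)])>0
    m=(k&(hsv[...,0]>98)&(hsv[...,0]<125)&(hsv[...,1]>110)&(hsv[...,2]>60)).astype(np.uint8)
    m|=(cv2.dilate((ren(f,B,BLANK)>.3).astype(np.uint8),np.ones((3,3))))
    m=cv2.morphologyEx(m,cv2.MORPH_OPEN,np.ones((3,3)));fs.append(f);ms.append(m)
def model(f,p):
    a=ren(f,p,[box(-.075,.065,-.18,.18,.06-abs(p[3]),.06)]);b=ren(f,p,[box(.065,.075,-.18,.18,.06,.075)]);return a*(1-b)
def F(idx,p0):
    cost=lambda p:sum(np.abs(model(fs[i],p)-ms[i]).sum() for i in idx)
    for k in range(3):
        r=minimize(cost,p0,method='Nelder-Mead',options=dict(initial_simplex=np.array(p0)+np.r_[np.zeros((1,4)),np.diag([.01,.01,.05,.004])/(k+1)],maxiter=150));p0=r.x
    return r.x,r.fun
p0=[.548,-.05,.26,.006]
for i in((0,1),(0,),(1,)):
    L,c=F(i,p0);print(i,np.round(L,4),c,'rel blank',np.round(rel(L,B),4))
    if len(i)==2:np.save('L.npy',L[:3]);P=L
print([m.sum() for m in ms])
o=[]
for f,m in zip(fs,ms):
    S=4;g=proj(f,[P[0],P[1],.06]);x,y=int(g[0]-50),int(g[1]-62)
    im=cv2.resize(f['pixels'][y:y+124,x:x+100,::-1],None,fx=S,fy=S,interpolation=cv2.INTER_CUBIC)
    for b in([box(-.075,.065,-.18,.18,.06,.06)]+[box(.065,.075,-.18,.18,.06,.075)]):
        q=np.array([proj(f,X) for X in tf(P,b)]);cv2.polylines(im,[cv2.convexHull(((q-[x,y]+.5)*S).astype(np.int32))],True,(0,255,0),1)
    o.append(im)
cv2.imwrite('pics/fit2.png',np.hstack(o))
E
python3 led.py
```

```text
(0, 1) [ 0.5446 -0.0427  0.244   0.0253] 407.3502191464821 rel blank [-0.0124 -0.0384  1.3957]
(0,) [ 0.5473 -0.047   0.24    0.0053] 108.47406382160707 rel blank [-0.0138 -0.0336  1.6266]
(1,) [ 0.5446 -0.045   0.2435  0.0315] 122.49111880046136 rel blank [-0.0118 -0.0362  1.4272]
[np.uint64(3777), np.uint64(5064)]
```

View pics/fit2.png

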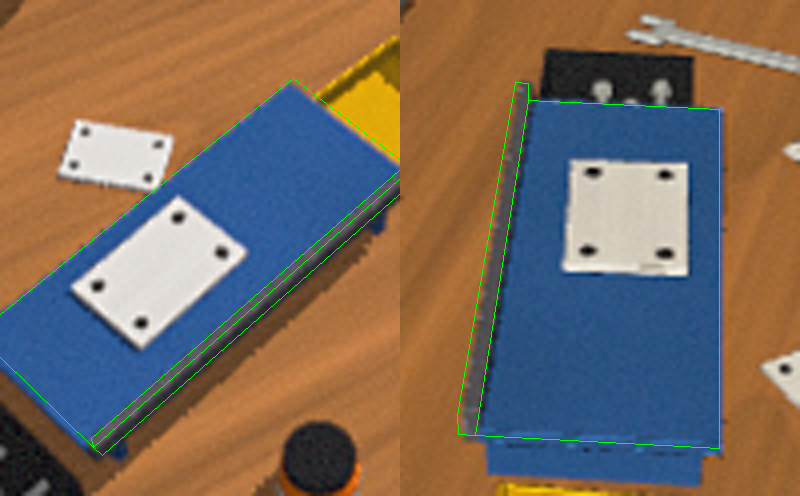

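Ledge pose, averaging the per-camera fits: (0.546, -0.046), yaw 13.9°. The drip tray is at +y. The blank is at about rel (-13, -35) mm, +1.5°. I will push its near long side with two spread fingertips.

```bash
python3 -c "
import numpy as np;np.save('L.npy',[.546,-.046,.242])"
python3 -m inch '0.7 5 13 0 0 0 -3;0.7 10 26 0 0 0 -5;0.7 15 39 0 0 0 -8;0.7 19.7 51.7 0 0 0 -10.2;0.7 19.7 51.7 0 0 0 -10.2;0.7 19.7 51.7 0 0 0 -10.2;0.7 19.7 51.7 0 0 0 -10.2;0.7 19.7 51.7 0 0 0 -10.2;0.7 19.7 51.7 0 0 0 -10.2;0.7 19.7 51.7 -8 0 0 -10.2;0.7 19.7 51.7 -12 0 0 -10.2;0.7 19.7 51.7 -12 0 0 -10.2'
cat > st.py <<'E'
from h import *
s=telemetry.get_state();L=np.load('L.npy');p=s['eef_pos']
print('TCP rel',np.round(rel(L,np.r_[p[:2],s['ee_rot'][2]]),4),'z',p[2].round(4),'rpy',np.degrees(s['ee_rot']).round(2),'F',s['force'].round(2),'w',s['width'],'t',s['t'],'q6',s['q'].round(2))
E
python3 st.py
```

```text
t: 3.1
eef_pos: [0.4691, -0.0996, 0.1036]
ee_rot: [-3.134, -0.001, 1.813]
force: [-0.1, 0.1, 0.8]
width: 0.0614
TCP rel [-8.75000e-02 -3.36000e-02  8.99862e+01] z 0.1036 rpy [-1.7954e+02 -5.0000e-02  1.0385e+02] F [-0.07  0.14  0.81] w 0.0614029419321221 t 3.1 q6 [ 0.2   0.16 -0.57 -0.   -0.84 -1.53]
```

```bash
python3 -m inch '0.7 0 0 -2.5 0 0 0;0.7 0 0 -3.0 0 0 0;0.7 0 0 -3.0 0 0 0' >/dev/null; python3 st.py
python3 - <<'E'
from h import *
o=[]
for c in("scene","side"):
    f=grab_frame(c);g=proj(f,[.54,-.06,.06]);x,y=int(g[0]-48),int(g[1]-60)
    o.append(cv2.resize(f['pixels'][y:y+120,x:x+96,::-1],None,fx=4,fy=4,interpolation=cv2.INTER_CUBIC))
cv2.imwrite('pics/pre.png',np.hstack(o))
E
```

```text
TCP rel [-8.6500e-02 -3.4000e-02  8.9992e+01] z 0.0753 rpy [-1.7965e+02 -2.0000e-02  1.0386e+02] F [-0.25 -0.44 -0.19] w 0.06173709552684933 t 3.475 q6 [ 0.2   0.2  -0.6  -0.   -0.77 -1.53]
```

View pics/pre.png

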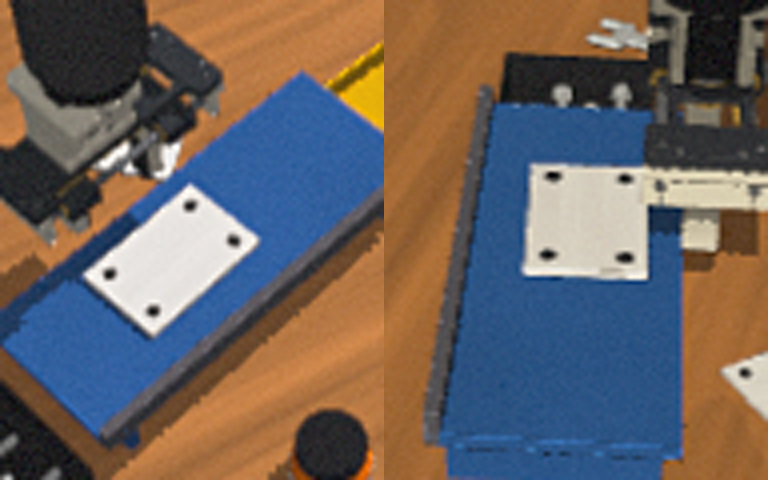

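The fingertips are just short of the blank's near long side and clear of it. Now I lower and push towards the fence.

```bash
python3 -m inch '0.7 0 0 -1.2 0 0 0;0.7 0 0 -1.2 0 0 0;0.7 0.97 0.24 -1.2 0 0 0;0.7 1.94 0.48 -1.2 0 0 0;0.7 2.43 0.6 -1.2 0 0 0;0.7 2.91 0.72 -1.2 0 0 0;0.7 3.4 0.84 -1.2 0 0 0;0.7 3.88 0.96 -1.2 0 0 0;0.7 4.37 1.08 -1.2 0 0 0;0.7 4.85 1.2 -1.2 0 0 0;0.7 5.24 1.3 -1.2 0 0 0;0.7 5.24 1.3 -1.2 0 0 0' ; python3 st.py
```

```text
t: 5.08
eef_pos: [0.5203, -0.0873, 0.0629]
ee_rot: [-3.131, -0.001, 1.812]
force: [-7.5, -2.6, 6.7]
width: 0.0614
TCP rel [-3.48000e-02 -3.40000e-02  8.99585e+01] z 0.0629 rpy [-1.7938e+02 -3.0000e-02  1.0382e+02] F [-7.52 -2.64  6.74] w 0.061403630097698385 t 5.075 q6 [ 0.21  0.29 -0.51 -0.   -0.78 -1.53]
```

```bash
python3 -m inch '0.7 0.29 0.07 0.05 0 0 0;0.7 0.58 0.14 0.05 0 0 0;0.7 0.78 0.19 0.05 0 0 0;0.7 0.78 0.19 0.05 0 0 0' ; python3 st.py
python3 - <<'E'
from h import *
L=np.load('L.npy');B=np.load('B.npy')
(b,c),_,m=blankpose(L,[L[0]+.02*.97,-.07,L[2]]);print(rel(L,b),c,[x.sum() for x in m])
E
```

```text
t: 5.58
eef_pos: [0.5256, -0.0862, 0.0629]
ee_rot: [-3.125, -0.001, 1.811]
force: [-8.0, -2.3, 7.1]
width: 0.0614
TCP rel [-2.94000e-02 -3.41000e-02  8.99224e+01] z 0.0629 rpy [-1.7907e+02 -5.0000e-02  1.0379e+02] F [-8.02 -2.32  7.15] w 0.06141862611893565 t 5.575 q6 [ 0.21  0.3  -0.5  -0.   -0.79 -1.54]
[ 0.02070496 -0.03610405  0.29684369] 205.9294117647059 [np.uint64(880), np.uint64(740)]
```

```bash
python3 -m inch '0.7 0.19 0.05 0.05 0.2 -0.9 0;0.7 0.39 0.1 0.05 0.2 -0.9 0;0.7 0.58 0.14 0.05 0.2 -0.9 0;0.7 0.68 0.17 0.05 0.2 -0.9 0;0.7 0.68 0.17 0.05 0.2 -0.9 0' ; python3 st.py
```

```text
t: 6.4
eef_pos: [0.5275, -0.0858, 0.0627]
ee_rot: [-3.132, -0.001, 1.81]
force: [-14.9, -2.6, 12.8]
width: 0.0616
TCP rel [-2.75000e-02 -3.42000e-02  8.98602e+01] z 0.0627 rpy [-1.7945e+02 -6.0000e-02  1.0373e+02] F [-14.88  -2.57  12.77] w 0.06156417397723579 t 6.4 q6 [ 0.21  0.3  -0.5  -0.   -0.78 -1.54]
```

```bash
python3 -m inch '0.7 0.49 0.12 0.1 0.1 -0.5 0;0.7 0.97 0.24 0.1 0.1 -0.5 0;0.7 0.97 0.24 0.1 0.1 -0.5 0' ; python3 st.py;python3 - <<'E'
from h import *
L=np.load('L.npy')
(b,c),fs,m=blankpose(L,[L[0]+.02*.97,-.07,L[2]]);print(rel(L,b),c,[x.sum() for x in m])
o=[]
for f in fs:
    g=proj(f,[.55,-.06,.06]);x,y=int(g[0]-48),int(g[1]-60)
    o.append(cv2.resize(f['pixels'][y:y+120,x:x+96,::-1],None,fx=4,fy=4,interpolation=cv2.INTER_CUBIC))
cv2.imwrite('pics/p2.png',np.hstack(o))
E
```

```text
t: 6.78
eef_pos: [0.5277, -0.0857, 0.0626]
ee_rot: [-3.123, -0.002, 1.809]
force: [-28.2, -3.2, 24.7]
width: 0.0614
TCP rel [-2.73000e-02 -3.42000e-02  8.97684e+01] z 0.0626 rpy [-1.7892e+02 -1.1000e-01  1.0363e+02] F [-28.2   -3.18  24.68] w 0.06141923778978447 t 6.775 q6 [ 0.2   0.31 -0.49 -0.   -0.79 -1.54]
[ 0.02208085 -0.0359173   0.97326447] 227.51372549019607 [np.uint64(860), np.uint64(715)]
```

View pics/p2.png

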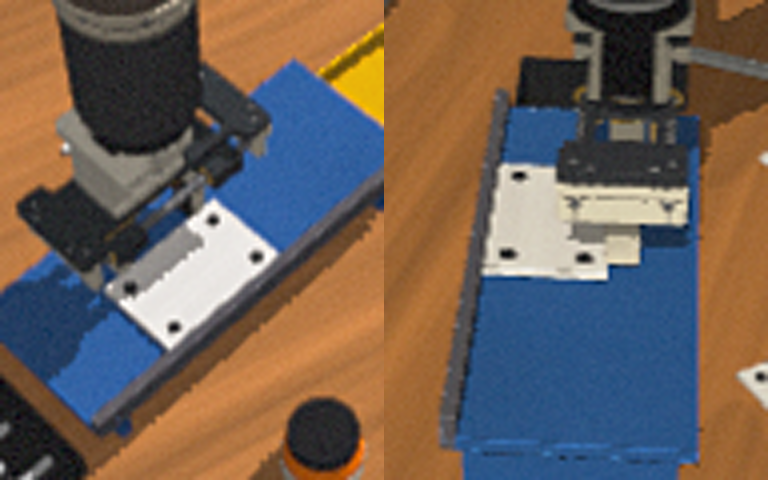

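The blank is against the fence: the wrist force reached 28 N with no further motion, and no gap shows in either view. Retract, lift, and go round to its right end.

```bash
python3 -m inch '0.7 -0.97 -0.24 0 0.25 -1.05 0;0.5 -1.94 -0.48 1 0.25 -1.05 0;0.4 -1.94 -0.48 6 0.25 -1.05 0;0.25 -1.94 -0.48 6 0.25 -1.05 0;0.25 -1.94 -0.48 6 0.25 -1.05 0' >/dev/null; python3 st.py;python3 - <<'E'
from h import *
L=np.load('L.npy')
(b,c),fs,m=blankpose(L,[L[0]+.02*.97,-.07,L[2]]);print(rel(L,b),c,[x.sum() for x in m])
E
```

```text
TCP rel [-4.65000e-02 -3.41000e-02  8.97684e+01] z 0.1234 rpy [ 1.7986e+02 -1.1000e-01  1.0363e+02] F [-0.34 -0.15 -0.31] w 0.02667839351856783 t 7.6 q6 [ 0.2   0.19 -0.47 -0.   -0.9  -1.53]
[ 0.02181431 -0.03632817  0.15495275] 68.25490196078431 [np.uint64(851), np.uint64(868)]
```

```bash
python3 -m inch '0.25 2 -2 0 0 0 10;0.25 4 -4 0 0 0 20;0.25 8.7 -6.7 0 0 0 30;0.25 8.7 -6.7 0 0 0 40;0.25 8.7 -6.7 0 0 0 50;0.25 8.7 -6.7 0 0 0 60;0.25 8.7 -6.7 0 0 0 70;0.25 8.7 -6.7 0 0 0 80;0.25 8.7 -6.7 0 0 0 90.2;0.25 8.7 -6.7 0 0 0 90.2;0.25 8.7 -6.7 -3 0 0 90.2;0.25 8.7 -6.7 -4.5 0 0 90.2' >/dev/null; python3 st.py
```

```text
TCP rel [ 1.990000e-02 -1.197000e-01 -1.802566e+02] z 0.0751 rpy [-179.99   -0.25 -166.39] F [-0.38  0.11 -0.19] w 0.02214174796077686 t 9.3 q6 [ 0.06  0.4  -0.31  0.   -0.87  0.18]
```

```bash
python3 -m inch '0.25 0 0 -1.2 0 0 0;0.25 0 0 -1.2 0 0 0;0.25 -0.24 0.97 -1.2 0 0 0;0.25 -0.36 1.46 -1.2 0 0 0;0.25 -0.48 1.94 -1.2 0 0 0;0.25 -0.72 2.91 -1.2 0 0 0;0.25 -0.96 3.88 -1.2 0 0 0;0.25 -1.2 4.85 -1.2 0 0 0;0.25 -1.44 5.83 -1.2 0 0 0;0.25 -1.68 6.8 -1.2 0 0 0;0.25 -1.92 7.77 -1.2 0 0 0;0.25 -1.92 7.77 -1.2 0 0 0' >/dev/null; python3 st.py;python3 - <<'E'
from h import *
L=np.load('L.npy')
(b,c),fs,m=blankpose(L,[L[0]+.012,L[1]+.035,L[2]]);print(rel(L,b),c,[x.sum() for x in m])
E
```

```text
TCP rel [ 2.020000e-02 -3.880000e-02 -1.802045e+02] z 0.0636 rpy [ 180.     -0.2  -166.34] F [0.39 0.12 1.3 ] w 0.021903475661176994 t 10.8 q6 [ 0.2   0.36 -0.4   0.   -0.81  0.04]
[0.02156053 0.03271952 0.44099268] 543.2509803921569 [np.uint64(339), np.uint64(1011)]
```

```bash
python3 -m inch '0.25 -0.24 0.97 0 0 0 0;0.25 -0.48 1.94 0 0 0 0;0.25 -0.72 2.91 0 0 0 0;0.25 -0.96 3.88 0 0 0 0;0.25 -1.2 4.85 0 0 0 0;0.25 -1.44 5.83 0 0 0 0;0.25 -1.68 6.8 0 0 0 0;0.25 -1.92 7.77 0 0 0 0;0.25 -2.16 8.74 0 0 0 0;0.25 -2.36 9.56 0 0 0 0;0.25 -2.36 9.56 0 0 0 0' >/dev/null; python3 st.py;python3 - <<'E'
from h import *
L=np.load('L.npy')
(b,c),fs,m=blankpose(L,[L[0]-.01,L[1]+.125,L[2]],("side",));print(rel(L,b),c,[x.sum() for x in m])
np.save('B.npy',b)
f=fs[-1];g=proj(f,b[:2].tolist()+[.06]);x,y=int(g[0]-60),int(g[1]-60)
cv2.imwrite('pics/p3.png',cv2.resize(f['pixels'][y:y+120,x:x+120,::-1],None,fx=5,fy=5,interpolation=cv2.INTER_CUBIC))
E
```

```text
TCP rel [ 1.980000e-02  6.000000e-02 -1.802217e+02] z 0.0629 rpy [ 179.95   -0.25 -166.36] F [-1.33 -0.36  0.46] w 0.021957498004631815 t 12.375 q6 [ 0.39  0.32 -0.46 -0.   -0.79 -0.15]
[ 0.02162361  0.1311206  -0.20493438] 50.635294117647064 [np.uint64(1243)]
```

View pics/p3.png

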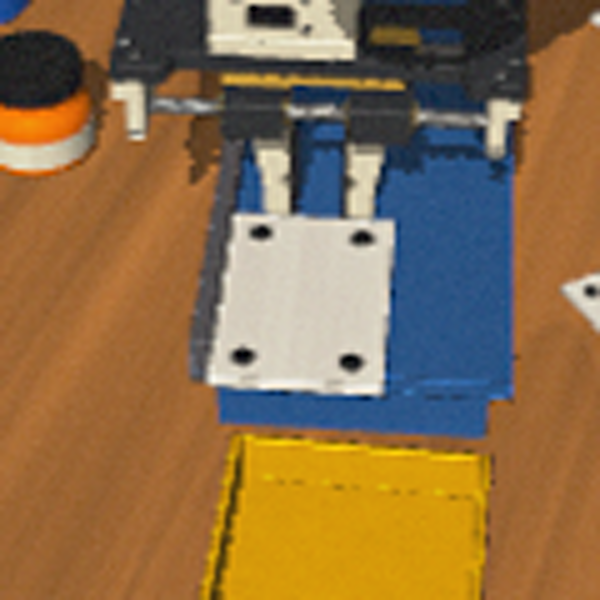

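The blank is still flush with the fence and sticks out about 11 mm past the end (its far edge is at row 385–395, about at the ledge end). Another 29 mm is needed.

```bash
python3 -m inch '0.25 -0.17 0.68 0.05 0 0 0;0.25 -0.34 1.36 0.05 0 0 0;0.25 -0.5 2.04 0.05 0 0 0;0.25 -0.6 2.43 0.05 0 0 0;0.25 -0.7 2.82 0.05 0 0 0;0.25 -0.7 2.82 0.05 0 0 0' >/dev/null; python3 st.py
python3 -m inch '0.25 0.24 -0.97 0 0 0 0;0.25 0.48 -1.94 0 0 0 0;0.25 0.48 -1.94 7 0 0 0;0.25 2 -10 12 0 0 0;0.25 2 -16 12 0 0 0;0.25 2 -16 12 0 0 0;0.25 2 -16 12 0 0 0' >/dev/null;python3 st.py
python3 - <<'E'
from h import *
L=np.load('L.npy')
for cams in(("scene","side"),("side",),("scene",)):
    (b,c),fs,m=blankpose(L,[L[0]-.016,L[1]+.16,L[2]],cams);print(rel(L,b),c,[x.sum() for x in m])
o=[]
for n in("scene","side"):
    f=grab_frame(n);g=proj(f,b[:2].tolist()+[.06]);x,y=int(g[0]-48),int(g[1]-60)
    im=cv2.resize(f['pixels'][y:y+120,x:x+96,::-1],None,fx=4,fy=4,interpolation=cv2.INTER_CUBIC)
    o.append(im)
cv2.imwrite('pics/p4.png',np.hstack(o))
for n in("drip_tray","bolt_tray"):
    for p in pinpoint("side",n)[:1]: print(n,np.round(at(f,p['location'],0),3))
E
```

```text
TCP rel [ 1.990000e-02  8.900000e-02 -1.802273e+02] z 0.0635 rpy [ 179.95   -0.24 -166.36] F [ 0.32 -0.82  0.94] w 0.021979498455232352 t 13.225 q6 [ 0.44  0.31 -0.47 -0.   -0.79 -0.2 ]
TCP rel [ 4.000000e-04 -7.370000e-02 -1.804388e+02] z 0.184 rpy [ 179.95   -0.18 -166.57] F [-0.62  0.85 -0.2 ] w 0.022373055179729845 t 14.1 q6 [ 0.13  0.23 -0.27 -0.   -1.07  0.1 ]
[ 0.0218235   0.15916679 -0.44582658] 82.38039215686274 [np.uint64(720), np.uint64(1296)]
[ 0.02152256  0.1594319  -0.22935988] 35.7921568627451 [np.uint64(1296)]
[ 0.02265328  0.15929632 -1.28484969] 36.23137254901961 [np.uint64(716)]
drip_tray [0.489 0.186 0.   ]
bolt_tray [ 0.612 -0.273  0.   ]
```

View pics/p4.png

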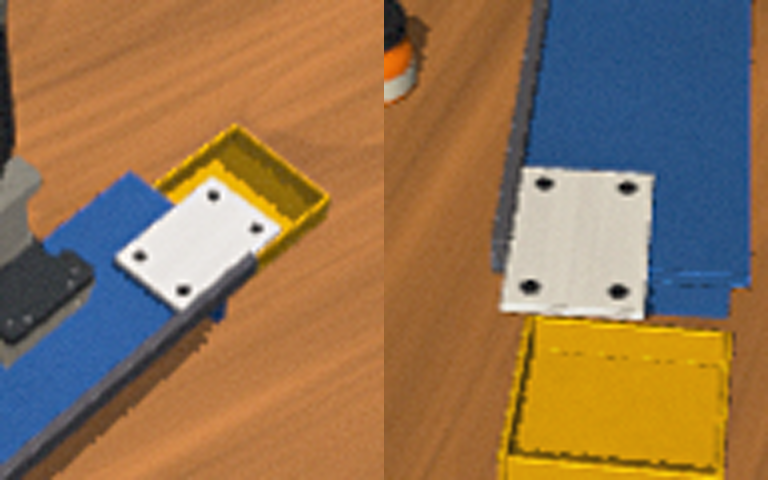

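The scene and side views show the blank flat along the fence, about a third of it past the ledge end over the yellow tray. The fits agree at y ≈ 159 mm, and the arm is clear. Handing in.

```bash
python3 -c "
from station import arm;print(arm.job_done())"
```

```text
the job is handed in; nothing more can be done
None
```

I pushed the blank against the fence with two spread fingertips, then slid it along the fence towards the yellow tray at the left end. The arm was backed off before I handed the job in, at about 14 s; no verdict was reported.

**Last checks**
- **Overhang:** the blank's centre is at y ≈ 159 mm on the ledge in both cameras, so about 39 mm sticks out past the end (28 to 52 mm allowed).
- **Squareness:** within about 0.2 to 1.3 degrees of the ledge, depending on the camera.
- **Flushness:** this is judged from contact, not from the fitted number. The fits put the blank at x ≈ 22 mm, not the nominal 25 mm. It read the same 22 mm when I pressed it on the fence at 28 N and it moved no further, and no gap shows in the pictures. So I put the 3 mm down to error in my ledge position.
- **Trays:** the networks place both within about 1 cm of where they were at the start. That is about their own scatter, and the arm went nowhere near either tray.
- **Not rechecked:** I did not measure the socket, wrench, bearing and grease jar again at the end; the arm's path kept clear of them.

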